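# Tighten a lens retaining ring with a two-pin spanner

### The job

Take the two-pin spanner out of its stand, feel both of its pins into the two holes of the retaining ring on the lens cell in the vise, and gently turn the ring clockwise (seen from above) with the spanner until it comes up against its stop. Then put the spanner back upright in the slot of its stand and let go; press and turn lightly, do not touch the ring with the fingers or the glass with anything, and leave the other things on the bench alone.

Things in the scene. Friction and masses are not known exactly. Their poses are not given: they have to be found in the camera images.
- spanner_grip (a point): loose steel spanner, 0.13 to 0.25 kg, upright in its stand. From the bottom: two pins (see spanner_face), a crossbar 60 (x) x 18 (y) x 10 mm, an upright flat handle 36 (x) x 16 (y) x 60 mm high, to be gripped across its 16 mm. This point is the handle's centre, 30 mm below its top; z up. It looks the same after half a turn
- spanner_face (a point): the middle of the underside of the spanner's crossbar, 40 mm below spanner_grip; same axes. From this underside two round pins, 5 mm in diameter and 7 mm long, point down, 21 mm to either side of the middle along x
- stand_slot (a point): the stand: fixed black block 84 mm (x) x 50 mm (y) x 30 mm high. This point is in the middle of its top face; a slot 52 mm (x) x 12 mm (y), 12 mm deep, takes both pins, and the crossbar rests flat on the top face, so that spanner_face lies at this point
- cell_axis (a point): point on the axis of the aluminium retaining ring (64 mm across, 28 mm opening), level with its top face, 80 mm above the table; x along the fixed grey vise (130 x 100 mm, screw at +x) that holds the lens cell, z up. The ring stays at this height. It has two opposite holes, 21 mm from the axis, 7 mm wide round the ring x 8 mm radially, 8 mm deep, dark inside
- vise_front (a point): point on the vise's base 50 mm from the ring's axis towards -x of cell_axis, same axes. The holes' angle is not measured: their line lies at (u - ring) from these x axes, counter-clockwise from above, u unknown, -0.45 to 0.45 rad, different every time: look or feel. Pins fully in: spanner_face is at cell_axis; pins on the face: it stands 7 mm higher
- ring (a joint): how far the ring has been screwed on, rad; grows as it turns clockwise seen from above; starts between 0 and 0.3, the stop is at 1.0. The thread is stiff: it takes about 0.18 N m to move the ring and it stays where it is left. Lightly pressed pins (under about 6 N) slide over the face without turning it
- lens: the glass lens, 27 mm across, in the ring's opening, fixed; its top is 3 mm below the ring's face; origin on the axis, 8 mm below the ring's face
- spare_ring: bystander: a loose plain aluminium ring, 64 mm across, 10 mm high, no pin holes, lying on the table; origin under its centre
- jar: bystander: small closed amber jar, 44 mm across, 50 mm high; origin under its centre
- driver: bystander: screwdriver with black handle, 170 mm, lying on the table
- lens_cap: bystander: flat black cap, 60 mm across, 12 mm high; origin under its centre
- tray: bystander: open grey four-compartment tray 100 x 140 x 25 mm; origin under its centre
- clip: bystander: small blue and yellow plastic clip, about 70 mm long, 20 mm high
- bottle: bystander: white closed bottle, 52 mm across, 110 mm high; origin under its centre
Not all that is in view belongs to the job. There is more than one size of the part that bears spanner_grip; the job needs the smallest.

How it is judged (in metres and radians):
On the way, in this order (a step that is already met when the one before it is completed fails the run):
1. both pins of the spanner are seated in the ring's holes before the ring is turned home (z of spanner_face in the frame of cell_axis below 0.0035 m and horizontal distance between spanner_face and cell_axis below 0.004 m and angle between spanner_face's own z axis and vertical below 0.08 rad and value of joint ring below 0.6 rad), for 0.2 s.
2. the ring is turned up against its stop with both pins still in the holes (z of spanner_face in the frame of cell_axis below 0.0035 m and horizontal distance between spanner_face and cell_axis below 0.004 m and angle between spanner_face's own z axis and vertical below 0.08 rad and value of joint ring above 0.96 rad), for 0.1 s.
At the end, for the whole second after the job is handed in: the ring is at its stop (joint over 0.95 rad); the spanner stands upright and at rest in the stand's slot, crossbar flat on the block (within 6 mm, tilt under 0.08 rad), released (value of joint ring above 0.95 rad and distance between spanner_face and stand_slot below 0.006 m and angle between spanner_face's own z axis and vertical below 0.08 rad and angle between the x axis of spanner_face and the x axis of stand_slot, either way round below 0.25 rad and linear speed of spanner below 0.02 m/s); the robot touches nothing.
It fails at once if the spanner bears on the ring with more than 45 N in all (pressed, jammed or overtightened) (contact force between spanner and ring above 45 N).
It fails at once if the ring is touched with the fingers (contact force between the fingers and ring above 0.5 N).
It fails at once if the glass is touched (contact force between anything else and lens above 0.5 N).
It fails at once if a bystander is displaced by more than 15 mm (distance of any of spare_ring, jar, driver, lens_cap, tray, clip, bottle from where it was at the start of the episode above 0.015 m).
It also fails if it takes over 72 s, if anything falls off the work surface, if the arm or the gripper's body presses on something with over 40 N, if the wrist force passes 120 N, or if a joint passes its speed limit or range.

### The arm

A 6-joint arm with a two-finger parallel gripper is mounted at the origin on the work surface. World frame = base frame: x ahead of the robot, y to its left, z up, the work surface at z = 0. Lengths are in mm, angles in rad, forces in N, time in s.
With the tool pointing down it reaches from about 275 to 975 mm from the base axis. Payload 8.4 kg.
Tool frame: the origin (TCP) lies midway between the tips of the shut fingers; the grasp point (between the pads) lies 19 mm behind it (ctrl.tcp_to_grasp is the distance from the TCP to the grasp point, in mm); z points along the fingers, y is the direction in which the jaws open and shut (so a half turn about z gives the same grasp; the last joint's range is limited). The gripper opens to 92 mm and grips with 3 to 60 N. Pads are 20 mm wide; open, the fingers measure 128 mm over their backs; the gripper's body (75 mm by 189 mm) begins 69 mm behind the grasp point.
Start: joints at [1.138, 0.353, 1.633, -0, 1.155, -0.002], TCP at [260.997, 567.898, 214.583] pointing down, gripper open.
Joint ranges: [-2.63, 2.63], [-0.92, 2.1], [0.06, 2.66], [-1.3, 4.44], [0, 2.69], [-3.02, 3.02]. Speed limits (rad/s): [2.22, 2.22, 2.79, 3.14, 3.14, 3.14].

### API

Orientations are given as [roll, pitch, yaw] about the fixed x, y, z axes, in that order (R = Rz(yaw) Ry(pitch) Rx(roll)).
In Python, from bench import ctrl gives the robot as it stands.
- The arm moves only by the tool play_rows, never from a script. Its argument "plan" is a list of rows, each a list of 7 numbers: the shift along the tool's x, y, z in cm, then the turn, a rotation vector about the tool's x, y, z in degrees, then the finger opening in cm, from 0 to 9.19. A call has 1 to 12 rows; each row is the pose to reach, as a shift and turn from the pose measured when the call began, along the tool's axes at that moment; what a row does not reach only later rows make up. A row lasts 1/8 s, in which the tool goes at most 62.5 mm and 10.7 degrees, less where a joint would pass 70% of its speed; a pose out of reach is approached as far as the arm can. A call with a gripper value outside its range is refused whole. The fingers move at their own pace and stop on an object; the grip force is fixed at half the most. Time passes only in rows, so rows that repeat a pose let the fingers close. It gives the time, the measured TCP pose, the force and the opening at its end, in the units of the state.
- ctrl.observe(): the state, without advancing time (a new reading comes with each control period).
- ctrl.get_image(name): name is "scene" or "top" or "wrist"; returns a dict with "image" (480x640x3 uint8, red, green, blue), "fx", "fy", "cx", "cy" (pixels), "D" ([k1, k2, p1, p2, k3] as OpenCV has them; the pictures are not rectified), "R" (3x3) and "t" (3): a world point X has camera coordinates R X + t; the wrist camera has in their place "mount" (4x4, takes a point from camera to tool coordinates, whose origin is the TCP and whose axes are the flange's). Camera axes: x right, y down, z forward; pixel columns grow to the right and rows downward; lengths in mm; the calibration is good to about 2 mm. A picture is of the moment at which its call begins: read the wrist's pose just before it. There is no depth.
- ctrl.close_job(): hands the job in, once; it reports no verdict.
Trained networks look in a picture, given as the dict that the camera call returned (one of the last four; its "shot" number tells which), for a name from the list of things; names that differ only in an ending like _2 or _b are one class to them, and where a whole thing is asked for, a point or a joint stands for the part that bears it (a point fixed in the world has none). Each returns a list of dicts, best first, with "p" (0 to 1); they miss things now and then, are a little off and sometimes report something else, mostly with a low value. They report only what shows in the picture. A call takes as long as a camera call. They do not tell look-alikes from the thing itself.
- ctrl.recognise(thing, picture): "box" ([left, top, right, bottom] in pixels, round what is visible of it).
- ctrl.masks_of(thing, picture): "region" (480x640 bool, what is visible of it) and "box" ([left, top, right, bottom] in pixels, round what is visible of it).
The state is a dict: "time_s": time; "q": joint angles; "qvel": joint speeds; "joint_torque": joint torques, N m; "position": TCP position; "tool_rot": TCP orientation; "wrist_force": force on the tool from outside, world axes, zero at the start; "ft_torque": the same for the moment, N m; "finger_gap": opening from 0.0 (shut) to 1.0 (fully open).
Only numpy, scipy, OpenCV 4.12 (cv2) and the standard library are available. Lean on these libraries where they do the work, as an engineer would, in place of code of your own. Each camera call takes 0.05 s, during which the arm holds its last target.

## Working session

There is one attempt and no reset: what is moved stays moved. The work goes in short steps, Python scripts to look and compute and a tool call to move; the robot and the scene stay as the last step left them, time stands still between calls to the robot, and variables do not carry over. Pictures are saved under pics/ and viewed, and the job is handed in when it is done.

Besides the shell and the picture viewer there is one more tool, called by a JSON object that holds its "name" and its "arguments". play_rows: Moves the arm, as the interface text tells. Its arguments: {"type":"object","properties":{"plan":{"type":"array"}},"required":["plan"]}

```bash
ls; mkdir -p pics; cat > h.py <<'E'
import numpy as np, cv2
from bench import ctrl
from scipy.spatial.transform import Rotation as Ro
def cam(d):
    K=np.array([[d['fx'],0,d['cx']],[0,d['fy'],d['cy']],[0,0,1.]]);D=np.array(d['D'],float)
    if 'R' in d and d['R'] is not None: return K,D,np.array(d['R']),np.array(d['t'],float)
    s=d['state']; Rt=Ro.from_euler('xyz',s['tool_rot']).as_matrix(); p=np.array(s['position'])
    M=np.array(d['mount']); Rc=Rt@M[:3,:3]; tc=Rt@M[:3,3]+p
    return K,D,Rc.T,-Rc.T@tc
def shot(name):
    s=ctrl.observe(); d=ctrl.get_image(name); 
    if name=='wrist': d['state']=s
    return d
def proj(d,X):
    K,D,R,t=cam(d); return cv2.projectPoints(np.atleast_2d(np.array(X,float)),cv2.Rodrigues(R)[0],t,K,D)[0][:,0]
def onz(d,px,z):
    K,D,R,t=cam(d); u=cv2.undistortPoints(np.array(px,float).reshape(-1,1,2),K,D)[:,0]
    r=np.c_[u,np.ones(len(u))]@R; c=-R.T@t
    return c+r*((z-c[2])/r[:,2])[:,None]
def save(d,n): cv2.imwrite('pics/'+n,cv2.cvtColor(d['image'],cv2.COLOR_RGB2BGR))
E
python3 - <<'E'
from h import *
s=ctrl.observe(); print(s)
for n in ['scene','top','wrist']:
    d=shot(n); save(d,n+'0.png'); print(n,[k for k in d], np.round(d['D'],3),d['fx'])
    K,D,R,t=cam(d); print(np.round(-R.T@t), np.round(R,2).tolist())
    for th in ['spanner_grip','ring','stand_slot','cell_axis']:
        try: print(th,[(round(r['p'],2),np.round(r['box'])) for r in ctrl.recognise(th,d)])
        except Exception as e: print(th,e)
E
```

```text
pics
{'time_s': 0.0, 'q': array([ 1.13756917e+00,  3.53656084e-01,  1.63411829e+00, -2.39137134e-05,
        1.15516209e+00, -2.36523157e-03]), 'qvel': array([-8.56680429e-05, -1.08392077e-03,  7.17751606e-04, -2.48101802e-04,
       -1.05769628e-03, -5.36718531e-04]), 'joint_torque': array([ 2.18465302e-04, -5.93827879e+01, -3.34227097e+01,  6.97894162e-02,
        2.33259652e-02, -7.54144480e-05]), 'position': array([260.82109007, 567.45193286, 213.86549907]), 'tool_rot': array([-3.14024879e+00,  1.86862190e-05,  2.71074041e+00]), 'wrist_force': array([-0.39274109,  0.03103323, -0.06506323]), 'ft_torque': array([-0.02598646,  0.02075841,  0.00896156]), 'finger_gap': 1.0011255562926566}
scene ['image', 'fx', 'fy', 'cx', 'cy', 'D', 'R', 't', 'shot'] [-0.026  0.     0.     0.     0.   ] 489.26633974786444
[1012. -805.  630.] [[0.86, 0.5, 0.0], [0.26, -0.44, -0.86], [-0.43, 0.74, -0.51]]
spanner_grip [(0.89, array([346., 188., 366., 221.])), (0.89, array([394., 183., 416., 227.])), (0.83, array([357., 166., 382., 203.])), (0.47, array([313., 311., 345., 371.]))]
ring [(0.74, array([344
[... 364 characters left out ...]
er_grip [(0.94, array([152., 229., 186., 262.])), (0.9, array([178., 176., 211., 201.])), (0.6, array([218., 218., 234., 238.]))]
ring [(0.93, array([378., 224., 404., 253.])), (0.69, array([400., 148., 422., 175.]))]
stand_slot [(0.7, array([364., 204., 415., 271.])), (0.61, array([211., 215., 241., 249.]))]
cell_axis [(0.65, array([220., 130., 278., 175.])), (0.62, array([363., 201., 415., 275.]))]
wrist ['image', 'fx', 'fy', 'cx', 'cy', 'D', 'mount', 'shot', 'state'] [-0.001  0.     0.     0.     0.   ] 388.35482237336066
[185. 603. 383.] [[0.42, 0.91, -0.0], [0.87, -0.4, 0.29], [0.27, -0.12, -0.96]]
spanner_grip [(0.71, array([196., 455., 271., 478.]))]
ring []
stand_slot []
cell_axis []
```

View pics/scene0.png

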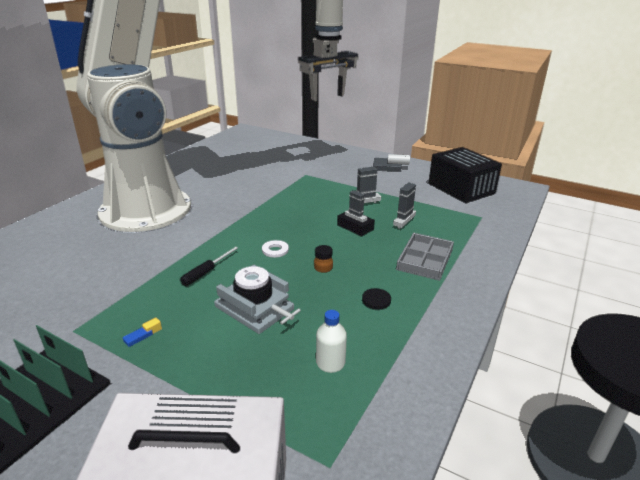

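View pics/top0.png

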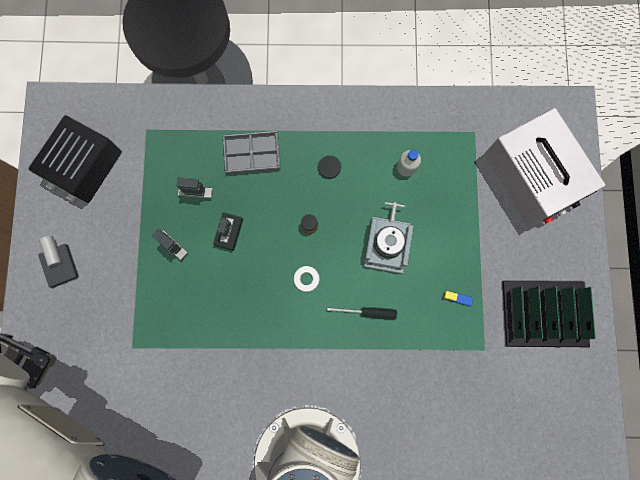

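View pics/wrist0.png

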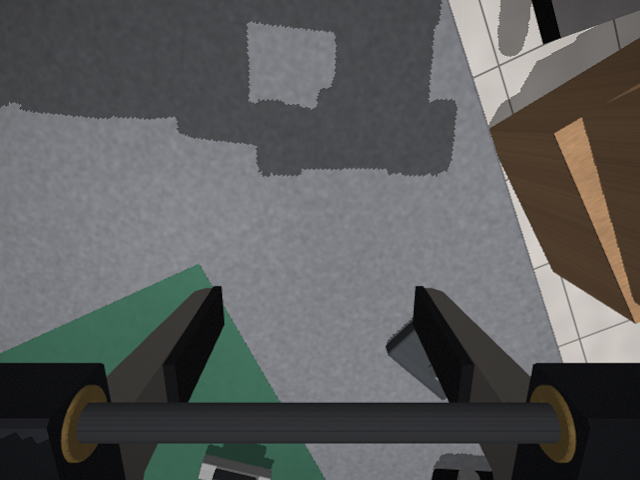

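The scene view shows three upright spanners: (356,205) in the black block, (368,185), and (405,205). The last two stand on the mat. The vise with the ring is at (252,290). I'll enlarge and measure these.

```bash
python3 - <<'E'
from h import *
a=cv2.imread('pics/scene0.png')[150:250,320:440]; b=cv2.imread('pics/top0.png')[165:275,145:250]
c=cv2.imread('pics/top0.png')[195:280,350:425]
a=cv2.resize(a,(480,400),interpolation=3);b=cv2.resize(b,(382,400),interpolation=3)
cv2.imwrite('pics/c0.png',np.hstack([a,b][:2])[:,:800]); cv2.imwrite('pics/c1.png',cv2.resize(c,None,fx=7,fy=7,interpolation=3))
d=shot('top')
print('stand corners approx', np.round(onz(d,[[228,212],[243,216],[230,250],[215,246]],30)).tolist())
print('ring', np.round(onz(d,[[390.5,240]],80)))
print('mat', np.round(onz(d,[[171,245],[195,190],[307,279],[309,225]],0)).tolist())
E
```

```text
stand corners approx [[596.0, 206.0, 30.0], [586.0, 168.0, 30.0], [500.0, 197.0, 30.0], [510.0, 235.0, 30.0]]
ring [[ 519. -194.   80.]]
mat [[516.0, 351.0, 0.0], [660.0, 297.0, 0.0], [432.0, 7.0, 0.0], [570.0, 3.0, 0.0]]
```

View pics/c0.png

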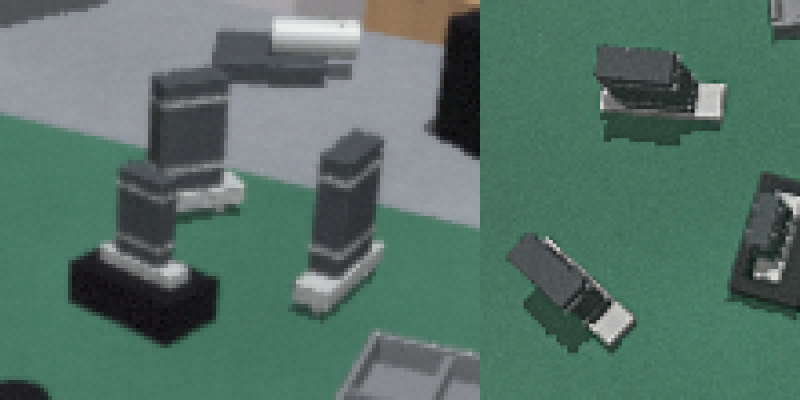

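View pics/c1.png

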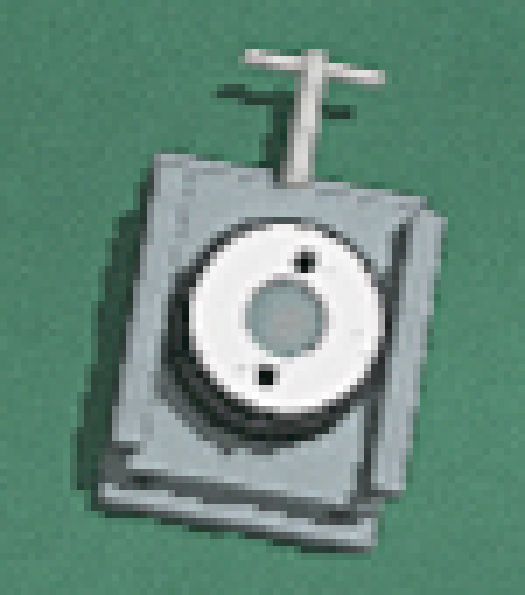

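The spanner in the black stand is clearly the smallest: its handle is about 60 mm high against longer handles on the two loose ones. It is also the only one in a stand. The ring and both holes show in the top view. Next I'll get close wrist views.

```bash
cat >> h.py <<'E'
def rel(p,yaw,s=None):
    "shift in tool axes (cm) and rotvec (deg) for target TCP p (mm), tool down at yaw"
    s=s or ctrl.observe(); R0=Ro.from_euler('xyz',s['tool_rot']); R1=Ro.from_euler('xyz',[np.pi,0,yaw])
    return np.round(R0.inv().apply(np.array(p)-s['position'])/10,3), np.round((R0.inv()*R1).as_rotvec(degrees=True),2)
def st():
    s=ctrl.observe(); print('t',round(s['time_s'],2),'p',np.round(s['position'],2),'rot',np.round(s['tool_rot'],4),'F',np.round(s['wrist_force'],2),'T',np.round(s['ft_torque'],3),'gap',round(s['finger_gap'],3),'q',np.round(s['q'],2))
    return s
E
python3 - <<'E'
from h import *
d=shot('wrist'); print(np.round(d['mount'],3).tolist(), d['cx'],d['cy'])
import copy
for p in ([548,201,250],):
    d['state']['position']=np.array(p); d['state']['tool_rot']=np.array([np.pi,0,2.82])
    print(proj(d,[[548,201,30],[548,201,100],[590,185,30],[506,217,30]]))
    # offset of TCP so the stand top is at (320,200)
    print(onz(d,[[320,180]],30))
print(rel([548,201,250],2.82))
E
```

```text
[[0.0, -0.956, -0.295, 83.341], [1.0, 0.0, -0.0, 0.378], [0.001, -0.295, 0.956, -168.196], [0.0, 0.0, 0.0, 1.0]] 318.05281489370344 243.2378150674412
[[317.8431167  209.18153222]
 [317.75899814 226.61157067]
 [316.02533571 251.05356941]
 [319.78656685 164.41614668]]
[[520.57922502 212.39375456  30.        ]]
(array([-41.4  , -21.349,  -3.544]), array([-0.01, -0.  , -6.26]))
```

{"name": "play_rows", "arguments": {"plan": [[-5.2,-2.7,-0.5,0,0,-1,9],[-10.3,-5.3,-1,0,0,-2,9],[-15.5,-8,-1.5,0,0,-3,9],[-20.7,-10.7,-2,0,0,-3.5,9],[-25.9,-13.3,-2.5,0,0,-4,9],[-31,-16,-3,0,0,-5,9],[-36.2,-18.7,-3.5,0,0,-6,9],[-41.4,-21.3,-3.5,0,0,-6.3,9],[-41.4,-21.3,-3.5,0,0,-6.3,9],[-41.4,-21.3,-3.5,0,0,-6.3,9]]}}

```text
time_s: 2.1
position: [547.9, 201.6, 249.4]
tool_rot: [3.142, -0.001, 2.82]
wrist_force: [0.2, -0.4, -0.9]
finger_gap: 0.977
```

```bash
python3 - <<'E'
from h import *
st(); d=shot('wrist'); save(d,'w1.png')
for th in ['spanner_grip','stand_slot']:
    print(th,[(round(r['p'],2),np.round(r['box'])) for r in ctrl.recognise(th,d)])
E
```

```text
t 2.1 p [547.88 201.59 249.42] rot [ 3.1415e+00 -7.0000e-04  2.8198e+00] F [ 0.2  -0.4  -0.94] T [0.045 0.029 0.035] gap 0.977 q [ 0.35  0.26  1.69  0.    1.2  -0.9 ]
spanner_grip [(0.84, array([309., 179., 331., 244.])), (0.67, array([397., 101., 507., 155.])), (0.67, array([384., 249., 476., 312.]))]
stand_slot [(0.94, array([295., 165., 346., 250.])), (0.57, array([122., 257., 178., 305.]))]
```

View pics/w1.png

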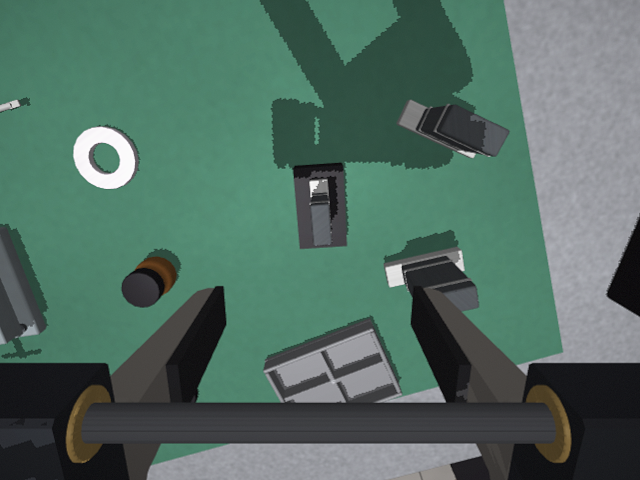

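```bash
python3 - <<'E'
import cv2
a=cv2.imread('pics/w1.png')[155:260,280:365]
cv2.imwrite('pics/w1c.png',cv2.resize(a,None,fx=5.7,fy=5.7,interpolation=cv2.INTER_NEAREST))
E
```

```text
(no output)
```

View pics/w1c.png

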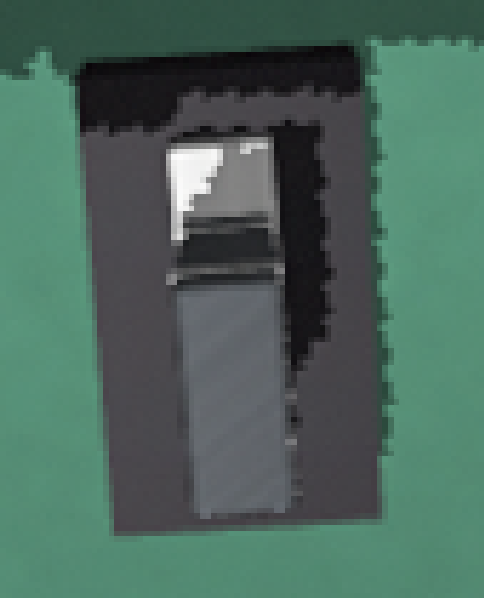

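```bash
cat >> h.py <<'E'
from scipy.optimize import least_squares
def fit(d,P,px,x0):
    """P model points in object frame (z world), px pixels; fits x,y,yaw"""
    P=np.array(P,float);px=np.array(px,float)
    def f(v):
        c,s=np.cos(v[2]),np.sin(v[2]); X=np.c_[v[0]+c*P[:,0]-s*P[:,1],v[1]+s*P[:,0]+c*P[:,1],P[:,2]]
        return (proj(d,X)-px).ravel()
    r=least_squares(f,x0,x_scale=[1,1,.01]); return r.x,np.round(r.fun.reshape(-1,2),1)
E
python3 - <<'E'
from h import *
d=shot('wrist'); o=np.array([280,155]); c=lambda L:np.array(L)/5.7+o-0.4
# object x axis ~ tool x: image top = +tool x ; image right = tool +y ; object y (z up) = -tool y -> image left=+y
S=[[-42,25,30],[-42,-25,30],[42,-25,30],[42,25,0],[42,-25,0]]
print('stand',*fit(d,S,c([[113,534],[382,518],[360,95],[78,70],[355,47]]),[548,201,2.82]))
H=[[-18,8,100],[-18,-8,100],[18,8,100],[18,-8,100]]
print('handle',*fit(d,H,c([[195,517],[291,511],[178,289],[283,285]]),[548,201,2.82]))
B=[[30,9,40],[30,-9,40]]
print('bar',*fit(d,H+B,c([[195,517],[291,511],[178,289],[283,285],[168,148],[272,140]]),[548,201,2.82]))
E
```

```text
stand [548.79055815 204.66589541   2.8825569 ] [[-0.6  2.2]
 [-0.2  2.3]
 [ 0.3 -4.5]
 [ 1.  -0.3]
 [-0.5  0.9]]
handle [547.01447567 205.68901007   2.87753591] [[-0.9  0.7]
 [ 0.9  0.8]
 [-0.4 -0.5]
 [ 0.4 -0.9]]
bar [546.98385638 205.55872804   2.88950193] [[-0.8  0.8]
 [ 1.   0.7]
 [-0.8 -0.4]
 [-0.  -1. ]
 [ 0.2 -0.1]
 [ 0.5  0. ]]
```

```bash
python3 - <<'E'
from h import *
print(rel([547.0,205.6,51],2.885))
E
```

```text
(array([ 0.138,  0.264, 19.865]), array([ 0.01, -0.01, -3.58]))
```

{"name": "play_rows", "arguments": {"plan": [[0.1,0.3,5,0,0,-2,7],[0.1,0.3,10,0,0,-3.6,7],[0.1,0.3,10,0,0,-3.6,7],[0.1,0.3,10,0,0,-3.6,7]]}}

```text
time_s: 2.8
position: [548.2, 206.6, 151.3]
tool_rot: [3.141, 0.001, 2.885]
wrist_force: [-0.3, -0.1, 0.4]
finger_gap: 0.764
```

```bash
python3 - <<'E'
from h import *
st(); d=shot('wrist'); save(d,'w2.png')
print(proj(d,[[547,205.6,100],[547,205.6,30]]))
a=cv2.imread('pics/w2.png')[130:310,240:400]
cv2.imwrite('pics/w2c.png',cv2.resize(a,None,fx=3.3,fy=3.3,interpolation=cv2.INTER_NEAREST))
E
```

```text
t 2.8 p [548.16 206.62 151.27] rot [3.1406e+00 1.1000e-03 2.8855e+00] F [-0.28 -0.06  0.36] T [ 0.034 -0.002  0.028] gap 0.764 q [ 0.36  0.36  1.78  0.    1.   -0.96]
[[315.45104116 266.63097768]
 [315.97964095 234.73365643]]
```

View pics/w2c.png

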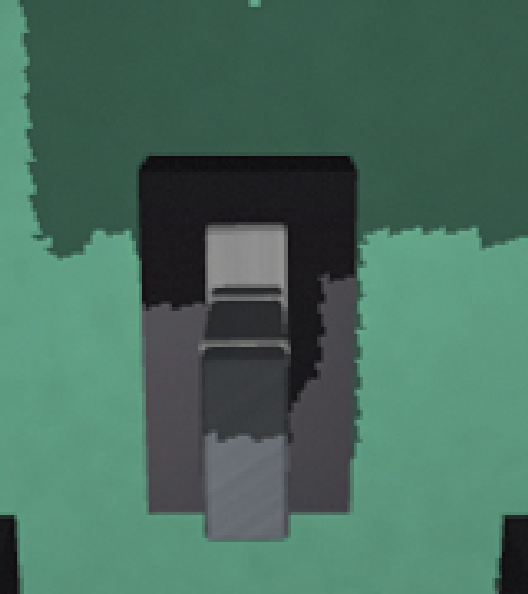

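```bash
python3 - <<'E'
from h import *
d=shot('wrist'); o=np.array([240,130]); c=lambda L:np.array(L)/3.3+o-0.35
H=[[-18,8,100],[-18,-8,100],[18,8,100],[18,-8,100]]
px=c([[205,541],[289,541],[202,352],[290,350]])
print('handle',*fit(d,H,px,[548,201,2.82]))
B=[[30,9,40],[30,-9,40]]
print('bar',*fit(d,H+B,np.r_[px,c([[206,224],[287,224]])],[548,201,2.82]))
S=[[-42,25,30],[-42,-25,30],[42,25,0],[42,-25,0]]
print('stand',*fit(d,S,c([[148,514],[351,514],[140,157],[355,156]]),[548,201,2.82]))
print(rel([547.5,206,51],2.888))
E
```

```text
handle [546.80845565 205.17065039   2.88936952] [[-0.2 -0.8]
 [ 0.3 -0.9]
 [-0.3  0.5]
 [ 0.2  1. ]]
bar [546.73968716 205.14228893   2.89242215] [[-0.2 -0.8]
 [ 0.3 -1. ]
 [-0.4  0.4]
 [ 0.   0.9]
 [ 0.1  0.3]
 [ 0.3  0.1]]
stand [548.58308242 204.52411653   2.89057212] [[-0.2  0.7]
 [ 0.1  0.4]
 [ 2.1 -0.5]
 [-2.  -0.5]]
(array([ 0.142, -0.11 , 10.097]), array([ 0.12,  0.15, -0.16]))
```

{"name": "play_rows", "arguments": {"plan": [[0.1,-0.18,4,0,0,-0.3,6],[0.1,-0.18,8,0,0,-0.3,5],[0.1,-0.18,10,0,0,-0.3,4.5],[0.1,-0.18,10,0,0,-0.3,4.5],[0.1,-0.18,10,0,0,-0.3,4.5]]}}

```text
time_s: 3.52
position: [549.0, 205.7, 53.8]
tool_rot: [3.138, 0.005, 2.89]
wrist_force: [0.3, -0.1, -0.6]
finger_gap: 0.491
```

{"name": "play_rows", "arguments": {"plan": [[0,0,0,0,0,0,2.5],[0,0,0,0,0,0,1.2],[0,0,0,0,0,0,1],[0,0,0,0,0,0,1],[0,0,0,0,0,0,1],[0,0,0,0,0,0,1],[0,0,0,0,0,0,1],[0,0,0,0,0,0,1]]}}

```text
time_s: 4.53
position: [549.2, 205.7, 54.2]
tool_rot: [3.138, 0.005, 2.89]
wrist_force: [0.1, -1.1, 5.3]
finger_gap: 0.176
```

```bash
python3 - <<'E'
from h import *
st()
E
```

```text
t 4.53 p [549.18 205.68  54.17] rot [3.1379 0.0051 2.8904] F [ 0.14 -1.1   5.33] T [-0.203  0.25   0.001] gap 0.176 q [ 0.36  0.49  1.84  0.    0.81 -0.96]
```

```bash
python3 - <<'E'
from h import *
d=shot('wrist'); save(d,'w3.png')
a=cv2.imread('pics/w3.png')[150:400,200:440]
cv2.imwrite('pics/w3c.png',cv2.resize(a,None,fx=2.4,fy=2.4,interpolation=cv2.INTER_NEAREST))
E
```

```text
(no output)
```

View pics/w3c.png

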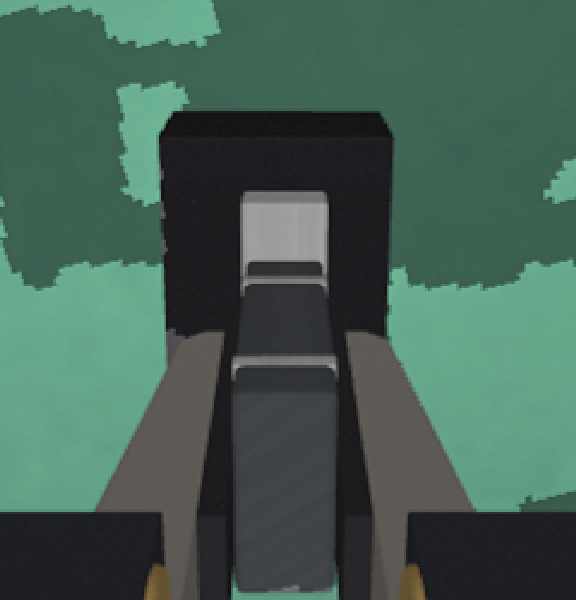

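```bash
python3 - <<'E'
from h import *
s=ctrl.observe();d=shot('wrist'); o=np.array([200,150]); c=lambda L:np.array(L)/2.4+o-0.3
M=[[-18,8,100],[-18,-8,100],[18,8,100],[18,-8,100],[30,9,40],[30,-9,40],[30,9,30],[30,-9,30]]
px=c([[235,590],[334,590],[234,367],[336,367],[241,204],[328,204],[242,192],[328,192]])
r=fit(d,M,px,[548,204,2.88]);print('span',*r)
S=[[42,25,0],[42,-25,0],[42,25,30],[42,-25,30]]
r2=fit(d,S,c([[173,112],[382,112],[160,138],[392,138]]),[548,204,2.88]);print('stand',*r2)
R=Ro.from_euler('xyz',s['tool_rot']); 
print('span in tool',R.inv().apply(np.r_[r[0][:2],30]-s['position']), 'stand',R.inv().apply(np.r_[r2[0][:2],30]-s['position']))
E
```

```text
span [545.58325186 206.87483422   2.88601116] [[-0.7  0.4]
 [ 0.6  0.5]
 [-1.5  6.7]
 [ 2.   6.8]
 [-0.4 -4.7]
 [ 0.4 -4.6]
 [-0.  -4.9]
 [-0.6 -4.8]]
stand [547.99171771 204.68066112   2.89009128] [[ 0.  -0. ]
 [-0.4 -0. ]
 [-1.1  0.1]
 [ 1.5  0.1]]
span in tool [ 3.90130965  0.15594926 24.17848594] stand [ 1.02303516 -1.37066679 24.18758074]
```

```bash
python3 - <<'E'
from h import *
s=ctrl.observe();d=shot('wrist'); o=np.array([200,150]); c=lambda L:np.array(L)/2.4+o-0.3
R=Ro.from_euler('xyz',s['tool_rot'])
for M,px in (([[30,9,40],[30,-9,40],[30,9,30],[30,-9,30]],[[241,204],[328,204],[242,192],[328,192]]),([[-18,8,100],[-18,-8,100],[18,8,100],[18,-8,100]],[[235,590],[334,590],[234,362],[336,362]])):
    r=fit(d,M,c(px),[548,204,2.88]);print('span',*r)
    print('span in tool',R.inv().apply(np.r_[r[0][:2],30]-s['position']))
# predicted rows
X=[547.0,206.2,2.888]
P=np.array([[-18,0,100],[18,0,100],[18,0,40],[30,0,40],[30,0,30]])
cc,ss=np.cos(X[2]),np.sin(X[2]);W=np.c_[X[0]+cc*P[:,0]-ss*P[:,1],X[1]+ss*P[:,0]+cc*P[:,1],P[:,2]]
print((proj(d,W)-o)*2.4)
E
```

```text
span [548.02363161 206.46344074   2.88985231] [[-0.2  0.2]
 [ 0.5  0.2]
 [ 0.2 -0.2]
 [-0.5 -0.2]]
span in tool [ 1.44716572  0.3443596  24.18324463]
span [543.61740801 207.36059014   2.88885759] [[-0.8 -4.1]
 [ 0.8 -4.1]
 [-1.9  3.6]
 [ 1.9  3.6]]
span in tool [ 5.93804395  0.11825973 24.15926325]
[[281.86484919 598.49655469]
 [282.43639904 392.09062571]
 [281.75489956 255.2425012 ]
 [281.88935713 199.41930284]
 [281.8054515  186.54596529]]
```

{"name": "play_rows", "arguments": {"plan": [[0,0,-0.5,0,0,0,1],[0,0,-1.5,0,0,0,1],[0,0,-4,0,0,0,1],[0,0,-8,0,0,0,1],[0,0,-12,0,0,0,1],[0,0,-12,0,0,0,1],[0,0,-12,0,0,0,1]]}}

```text
time_s: 5.55
position: [547.9, 205.2, 173.6]
tool_rot: [3.138, 0.004, 2.89]
wrist_force: [-0.6, -0.3, -2.6]
finger_gap: 0.173
```

```bash
python3 - <<'E'
from h import *
s=st(); d=shot('wrist'); save(d,'w4.png')
ring=np.array([519,-194,80]); y=2.80
tx=np.array([np.cos(y),np.sin(y),0])
import copy
for k in (40,60,80,100):
  for z in (140,170):
    d['state']['position']=np.r_[(ring-k*tx)[:2],z]; d['state']['tool_rot']=np.array([np.pi,0,y])
    print(k,z,np.round(proj(d,[ring,ring+32*tx,ring-32*tx])).tolist())
print(rel(np.r_[(ring-80*tx)[:2],170],y,s))
E
```

```text
t 5.55 p [547.88 205.24 173.59] rot [3.1383 0.0045 2.8904] F [-0.64 -0.35 -2.6 ] T [ 0.013  0.07  -0.008] gap 0.173 q [ 0.36  0.33  1.76  0.    1.04 -0.96]
40 140 [[318.0, 200.0], [318.0, 144.0], [318.0, 251.0]]
40 170 [[318.0, 191.0], [318.0, 142.0], [318.0, 237.0]]
60 140 [[318.0, 166.0], [318.0, 107.0], [318.0, 219.0]]
60 170 [[318.0, 161.0], [318.0, 109.0], [318.0, 209.0]]
80 140 [[318.0, 130.0], [318.0, 68.0], [318.0, 186.0]]
80 170 [[318.0, 129.0], [318.0, 75.0], [318.0, 179.0]]
100 140 [[318.0, 92.0], [318.0, 27.0], [318.0, 152.0]]
100 170 [[318.0, 96.0], [318.0, 38.0], [318.0, 148.0]]
(array([-15.091, -40.112,   0.295]), array([0.2 , 0.25, 5.18]))
```

View pics/w4.png

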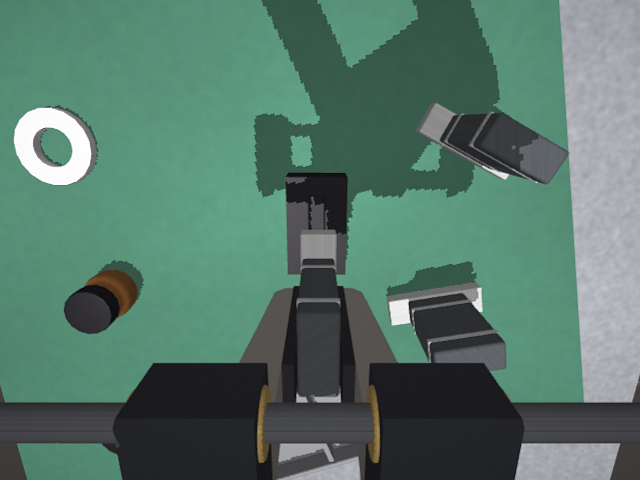

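{"name": "play_rows", "arguments": {"plan": [[-1,-3,0,0,0,0.5,1],[-3,-8,0,0,0,1,1],[-5,-13,0,0,0,2,1],[-7,-18,0,0,0,2.5,1],[-9,-23,0,0,0,3,1],[-11,-28,0.3,0,0,4,1],[-13,-33,0.3,0,0,4.5,1],[-14.5,-37.5,0.3,0.1,0.1,5,1],[-15.1,-40,0.3,0.2,0.2,5.2,1],[-15.1,-40.1,0.3,0.2,0.2,5.2,1],[-15.1,-40.1,0.3,0.2,0.2,5.2,1]]}}

```text
time_s: 6.98
position: [593.4, -220.0, 168.2]
tool_rot: [-3.141, -0.002, 2.8]
wrist_force: [0.7, 0.2, -1.6]
finger_gap: 0.173
```

```bash
python3 - <<'E'
from h import *
s=st(); d=shot('wrist'); save(d,'w5.png')
a=cv2.imread('pics/w5.png')[40:290,200:440]
cv2.imwrite('pics/w5c.png',cv2.resize(a,None,fx=2.4,fy=2.4,interpolation=cv2.INTER_NEAREST))
E
```

```text
t 6.97 p [ 593.38 -220.02  168.16] rot [-3.1412e+00 -2.5000e-03  2.7995e+00] F [ 0.65  0.23 -1.62] T [-0.021 -0.003 -0.019] gap 0.173 q [-0.36  0.41  1.66 -0.    1.08 -1.59]
```

View pics/w5c.png

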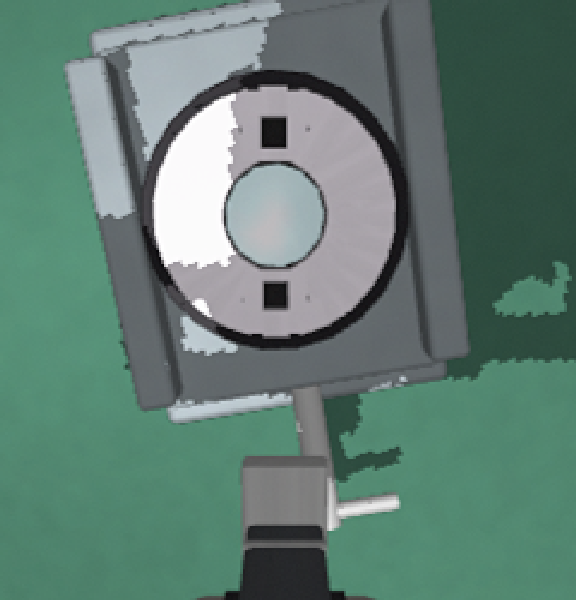

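```bash
cat >> h.py <<'E'
def holes(d,win):
    g=cv2.cvtColor(d['image'],cv2.COLOR_RGB2GRAY); x0,y0,x1,y1=win
    n,l,stt,ce=cv2.connectedComponentsWithStats((g[y0:y1,x0:x1]<60).astype(np.uint8))
    out=[]
    for i in range(1,n):
        w,h,a=stt[i,2],stt[i,3],stt[i,4]
        if 6<w<30 and 6<h<30 and a>0.6*w*h: 
            bx=stt[i]; out.append((ce[i]+[x0,y0],bx[:5].tolist()))
    return out
E
python3 - <<'E'
from h import *
s=ctrl.observe();d=shot('wrist'); hs=holes(d,(230,60,400,190)); print(hs)
px=np.array([h[0] for h in hs]); W=onz(d,px,80); print(W, np.linalg.norm(W[0]-W[1]))
dl=W[0]-W[1]; print('mid',W.mean(0),'yaw',np.arctan2(dl[1],dl[0]))
R=Ro.from_euler('xyz',s['tool_rot'])
print('in tool',R.inv().apply(W.mean(0)-s['position']))
# bar in image: tool-frame fit, bar z in tool: top 14.2, bottom 24.2 
o=np.array([200,40]); c=lambda L:np.array(L)/2.4+o-0.3
z=s['position'][2]
M=[[30,9,z-14.2],[30,-9,z-14.2],[30,9,z-24.2],[30,-9,z-24.2]]
r=fit(d,M,c([[242,467],[327,467],[244,457],[326,457]]),[593,-220,2.8]);print(*r)
print('bar in tool',R.inv().apply(np.r_[r[0][:2],80]-s['position']),r[0][2]-s['tool_rot'][2])
E
```

```text
[(array([312.73684211,  94.34210526]), [78, 29, 10, 12, 114]), (array([313.5412844 , 161.95412844]), [79, 97, 10, 11, 109])]
[[ 497.59966187 -188.94652089   80.        ]
 [ 536.5023479  -202.37325212   80.        ]] 41.15453914054876
mid [ 517.05100488 -195.6598865    80.        ] yaw 2.8092572570934102
in tool [80.03807839 -2.88914691 88.66842125]
[ 592.43651931 -218.88294166    2.80079787] [[-0.6  0.6]
 [ 0.8  0.6]
 [-0.6 -0.6]
 [ 0.4 -0.6]]
bar in tool [ 1.22822858  0.46795012 88.51496322] 0.0006099772370573575
```

{"name": "play_rows", "arguments": {"plan": [[1.5,-0.1,0.5,0,0,-0.5,1],[3.5,-0.2,1.5,0,0,-0.5,1],[5.5,-0.3,3,0,0,-0.5,1],[6.4,-0.34,4.3,0,0,-0.5,1],[6.4,-0.34,4.8,0,0,-0.5,1],[6.4,-0.34,4.8,0,0,-0.5,1],[6.4,-0.34,4.8,0,0,-0.5,1]]}}

```text
time_s: 7.95
position: [533.3, -201.7, 121.3]
tool_rot: [-3.141, -0.0, 2.809]
wrist_force: [-0.3, -0.2, -1.7]
finger_gap: 0.174
```

```bash
python3 - <<'E'
from h import *
s=st(); d=shot('wrist'); save(d,'w6.png'); print(holes(d,(250,100,400,260)))
a=cv2.imread('pics/w6.png')[100:350,200:440]
cv2.imwrite('pics/w6c.png',cv2.resize(a,None,fx=2.4,fy=2.4,interpolation=cv2.INTER_NEAREST))
E
```

```text
t 7.95 p [ 533.29 -201.74  121.35] rot [-3.1411e+00 -2.0000e-04  2.8094e+00] F [-0.27 -0.22 -1.67] T [-0.053  0.015 -0.02 ] gap 0.174 q [-0.36  0.38  1.83 -0.    0.93 -1.6 ]
[(array([318.89285714, 207.42857143]), [63, 103, 12, 10, 112])]
```

View pics/w6c.png

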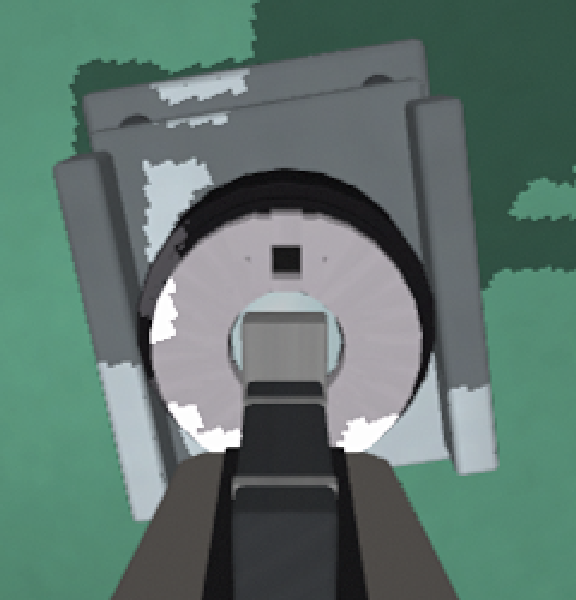

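```bash
python3 - <<'E'
from h import *
s=ctrl.observe();d=shot('wrist')
g=cv2.cvtColor(d['image'],cv2.COLOR_RGB2GRAY)
print(g[224:245,318:321].T.tolist()); print(g[240].tolist()[295:345]); print(g[207,308:330].tolist()); print(g[198:220,319].tolist())
R=Ro.from_euler('xyz',s['tool_rot']); z=s['position'][2]
c=lambda L:np.array(L)/2.4+np.array([200,100])-0.3
h=onz(d,[[318.9,207.4]],80); ht=R.inv().apply(h-s['position'])[0]; print('hole in tool',ht,'-> ring centre',ht-[21,0,0])
for zt in (24.2,):
  M=[[30,9,z-14.2],[30,-9,z-14.2],[30,9,z-24.2],[30,-9,z-24.2]]
  r=fit(d,M,c([[242,322],[328,322],[243,312],[327,312]]),[533,-201,2.8]);print(*r)
  print('bar in tool',R.inv().apply(np.r_[r[0][:2],80]-s['position']),r[0][2]-s['tool_rot'][2])
E
```

```text
[[193, 195, 195, 195, 198, 182, 87, 93, 95, 98, 113, 133, 133, 133, 132, 133, 133, 133, 133, 132, 132], [193, 194, 193, 194, 198, 180, 86, 93, 95, 98, 114, 134, 133, 133, 133, 133, 134, 133, 134, 134, 134], [193, 194, 195, 194, 198, 180, 86, 93, 96, 99, 113, 135, 133, 133, 133, 134, 133, 134, 133, 134, 134]]
[104, 128, 193, 190, 177, 141, 120, 130, 134, 135, 135, 133, 134, 132, 132, 131, 131, 130, 132, 131, 130, 133, 132, 133, 134, 133, 134, 136, 134, 133, 131, 132, 133, 132, 132, 131, 132, 134, 137, 135, 121, 150, 184, 180, 180, 184, 146, 85, 140, 172]
[171, 170, 171, 174, 156, 89, 17, 24, 27, 26, 25, 24, 25, 24, 24, 21, 27, 125, 177, 172, 171, 171]
[170, 170, 171, 166, 122, 17, 23, 25, 22, 24, 26, 27, 26, 24, 29, 76, 125, 124, 143, 171, 168, 169]
hole in tool [39.31865276  0.72272063 41.38052512] -> ring centre [18.31865276  0.72272063 41.38052512]
[ 531.80117231 -200.74069589    2.80997557] [[-0.5  0.6]
 [ 0.5  0.6]
 [-0.1 -0.6]
 [ 0.1 -0.6]]
bar in tool [ 1.58916343  0.49913325 41.36969559] 0.0006257065021122443
```

{"name": "play_rows", "arguments": {"plan": [[0.8,0.03,0,0,0,0,1],[1.6,0.04,0.2,0,0,0,1],[1.6,0.04,0.4,0,0,0,1],[1.6,0.04,0.5,0,0,0,1],[1.6,0.04,0.5,0,0,0,1]]}}

```text
time_s: 8.68
position: [518.1, -196.2, 116.2]
tool_rot: [-3.141, -0.0, 2.809]
wrist_force: [-0.3, -0.7, -1.1]
finger_gap: 0.177
```

```bash
python3 - <<'E'
from h import *
s=st(); R=Ro.from_euler('xyz',[np.pi,0,2.8094]); print(R.inv().apply(s['position']-[533.29,-201.74,121.35]))
d=shot('wrist'); save(d,'w7.png')
a=cv2.imread('pics/w7.png')[100:350,200:440]
cv2.imwrite('pics/w7c.png',cv2.resize(a,None,fx=2.4,fy=2.4,interpolation=cv2.INTER_NEAREST))
E
```

```text
t 8.68 p [ 518.13 -196.16  116.25] rot [-3.1411e+00 -4.0000e-04  2.8093e+00] F [-0.31 -0.7  -1.12] T [-0.008  0.035 -0.004] gap 0.177 q [-0.36  0.36  1.87 -0.    0.91 -1.6 ]
[16.15163633  0.3344748   5.10198998]
```

View pics/w7c.png

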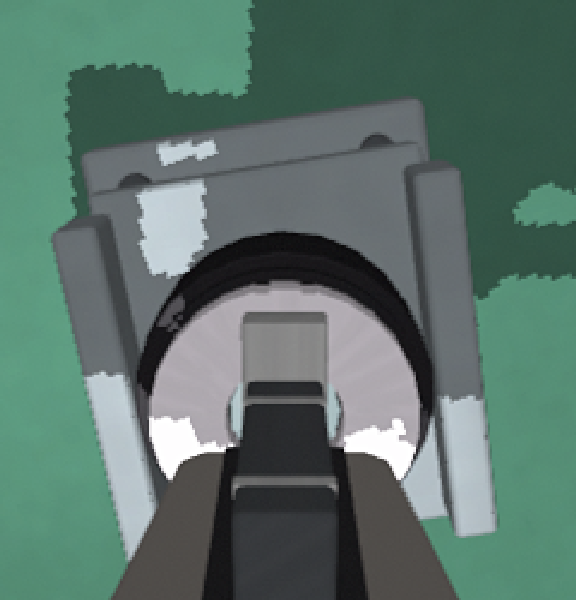

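```bash
python3 - <<'E'
from h import *
s=ctrl.observe();d=shot('wrist'); R=Ro.from_euler('xyz',s['tool_rot'])
g=cv2.cvtColor(d['image'],cv2.COLOR_RGB2GRAY)
print(g[205:232,318].tolist())
for px in ([318,216.8],[262.2,273],[374.5,273]):
    print(R.inv().apply(onz(d,[px],80)-s['position'])[0])
z=s['position'][2]
c=lambda L:np.array(L)/2.4+np.array([200,100])-0.3
M=[[30,9,z-14.2],[30,-9,z-14.2],[30,9,z-24.2],[30,-9,z-24.2]]
r=fit(d,M,c([[242,322],[328,322],[243,312],[327,312]]),[533,-201,2.8])
print('bar in tool',R.inv().apply(np.r_[r[0][:2],80]-s['position']))
# automatic ring ellipse: back-project many outline pts: edge between bright (>140) and dark along rays
pts=[]
from math import pi
c0=np.array([318.,270.])
for a in np.linspace(-pi*0.98,-pi*0.02,60):
    u=np.array([np.cos(a),np.sin(a)])
    for r_ in np.arange(70,40,-0.25):
        p=c0+r_*u; v=cv2.getRectSubPix(g,(1,1),tuple(p))[0,0]
        if v>115: pts.append(p);break
W=R.inv().apply(onz(d,pts,80)-s['position'])[:,:2]
f=lambda v:np.hypot(W[:,0]-v[0],W[:,1]-v[1])-v[2]
r=least_squares(f,[0,0,32],loss='soft_l1',f_scale=.3); print(r.x,np.round(f(r.x),1))
E
```

```text
[28, 25, 23, 25, 25, 23, 17, 23, 24, 24, 21, 54, 108, 125, 126, 146, 174, 172, 171, 171, 172, 172, 173, 174, 162, 91, 97]
[35.21928191  0.23293534 36.31557472]
[  2.69264233 -31.25279962  36.31932012]
[ 2.73946506 32.12462227 36.28785533]
bar in tool [ 1.58860654  0.49642943 36.30314537]
[ 3.36228921  0.23160276 31.28610775] [ 8.1  8.1  8.   8.1 -0.1 -0.1 -0.2 -0.3 -0.3 -0.3 -0.2 -0.2 -0.3 -0.3
 -0.2 -0.1 -0.  -0.2 -0.1 -0.   0.2  0.1  0.2  0.3  0.2  0.1 -0.2 -0.4
  0.3  0.2  0.2  0.2 -0.4 -0.1  0.1  0.3  0.3  0.2  0.2  0.2  0.1 -0.1
  0.1  0.   0.1 -0.  -0.3 -0.2 -0.2 -0.1 -0.1 -0.2 -0.3 -0.2 -0.1  0.1
  0.1  0.   0.   8.1]
```

{"name": "play_rows", "arguments": {"plan": [[0,0,0.2,0,0,0,1],[0,0,0.35,0,0,0,1],[0,0,0.35,0,0,0,1]]}}

```text
time_s: 9.15
position: [518.0, -196.1, 112.6]
tool_rot: [-3.141, -0.001, 2.809]
wrist_force: [-0.4, -0.3, -2.2]
finger_gap: 0.171
```

```bash
python3 - <<'E'
from h import *
st()
E
```

```text
t 9.15 p [ 518.04 -196.13  112.62] rot [-3.1411e+00 -7.0000e-04  2.8093e+00] F [-0.42 -0.25 -2.2 ] T [-0.009 -0.028  0.019] gap 0.171 q [-0.36  0.37  1.88 -0.    0.9  -1.6 ]
```

Tips should now be about 1.4 mm above the face. I'll go down slowly.

{"name": "play_rows", "arguments": {"plan": [[0,0,0.1,0,0,0,1],[0,0,0.15,0,0,0,1],[0,0,0.2,0,0,0,1]]}}

```text
time_s: 9.52
position: [518.1, -196.1, 110.6]
tool_rot: [-3.141, -0.001, 2.809]
wrist_force: [1.0, -0.2, -1.5]
finger_gap: 0.171
```

{"name": "play_rows", "arguments": {"plan": [[0,0,0.1,0,0,0,1],[0,0,0.15,0,0,0,1]]}}

```text
time_s: 9.78
position: [518.0, -196.1, 109.0]
tool_rot: [-3.141, -0.001, 2.809]
wrist_force: [-0.9, -0.1, -2.4]
finger_gap: 0.173
```

{"name": "play_rows", "arguments": {"plan": [[0,0,0.1,0,0,0,1],[0,0,0.2,0,0,0,1]]}}

```text
time_s: 10.02
position: [518.0, -196.1, 106.9]
tool_rot: [-3.141, -0.001, 2.809]
wrist_force: [0.1, -0.3, -1.9]
finger_gap: 0.175
```

The pins are going in with no force. I'll carry on until seated.

{"name": "play_rows", "arguments": {"plan": [[0,0,0.1,0,0,0,1],[0,0,0.18,0,0,0,1],[0,0,0.18,0,0,0,1]]}}

```text
time_s: 10.4
position: [517.9, -196.1, 105.0]
tool_rot: [-3.141, -0.001, 2.809]
wrist_force: [-0.0, 0.7, -2.7]
finger_gap: 0.173
```

```bash
python3 - <<'E'
from h import *
st(); d=shot('wrist'); save(d,'w8.png')
a=cv2.imread('pics/w8.png')[150:350,200:440]
cv2.imwrite('pics/w8c.png',cv2.resize(a,None,fx=2.4,fy=2.4,interpolation=cv2.INTER_NEAREST))
E
```

```text
t 10.4 p [ 517.95 -196.08  105.05] rot [-3.1411e+00 -9.0000e-04  2.8093e+00] F [-0.03  0.65 -2.71] T [-0.029 -0.007 -0.004] gap 0.173 q [-0.36  0.38  1.88 -0.    0.89 -1.6 ]
```

View pics/w8c.png

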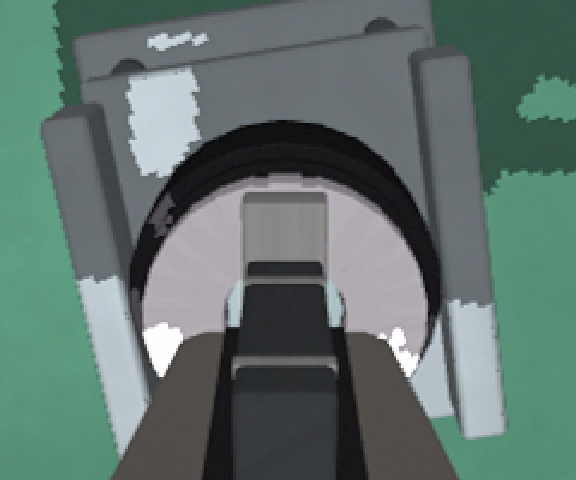

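{"name": "play_rows", "arguments": {"plan": [[0,0,0,0,0,2,1],[0,-0.01,0,0,0,4,1],[0.01,-0.01,0,0,0,6,1],[0.01,-0.02,0,0,0,8,1],[0.01,-0.02,0,0,0,10,1]]}}

```text
time_s: 11.08
position: [517.9, -196.3, 105.2]
tool_rot: [-3.141, -0.0, 2.633]
wrist_force: [0.4, 0.3, -1.6]
finger_gap: 0.173
```

```bash
python3 - <<'E'
from h import *
st()
E
```

```text
t 11.07 p [ 517.93 -196.3   105.18] rot [-3.1409e+00 -5.0000e-04  2.6325e+00] F [ 0.36  0.32 -1.61] T [-0.044 -0.029  0.203] gap 0.173 q [-0.36  0.38  1.88 -0.    0.89 -1.43]
```

{"name": "play_rows", "arguments": {"plan": [[0,-0.01,0,0,0,3,1],[0,-0.02,0,0,0,6,1],[0.01,-0.02,0,0,0,9,1],[0.01,-0.03,0,0,0,12,1],[0.01,-0.04,0,0,0,15,1],[0.02,-0.05,0,0,0,18,1],[0.02,-0.05,0,0,0,20,1]]}}

```text
time_s: 11.95
position: [517.6, -196.6, 105.2]
tool_rot: [-3.141, -0.0, 2.281]
wrist_force: [0.2, -0.3, -2.3]
finger_gap: 0.172
```

```bash
python3 - <<'E'
from h import *
st()
E
```

```text
t 11.95 p [ 517.62 -196.64  105.18] rot [-3.1410e+00 -1.0000e-04  2.2811e+00] F [ 0.23 -0.26 -2.26] T [-0.101 -0.181  0.179] gap 0.172 q [-0.37  0.37  1.88 -0.    0.89 -1.08]
```

{"name": "play_rows", "arguments": {"plan": [[0,-0.01,0,0,0,2.5,1],[0,-0.02,0,0,0,5,1],[0.01,-0.02,0,0,0,7.5,1],[0.01,-0.02,0,0,0,9,1]]}}

```text
time_s: 12.45
position: [517.5, -196.7, 105.2]
tool_rot: [-3.141, 0.0, 2.123]
wrist_force: [1.5, 0.0, -1.8]
finger_gap: 0.174
```

```bash
python3 - <<'E'
from h import *
st()
E
```

```text
t 12.45 p [ 517.46 -196.72  105.17] rot [-3.1410e+00  1.0000e-04  2.1227e+00] F [ 1.46  0.   -1.79] T [-0.026 -0.159  0.15 ] gap 0.174 q [-0.37  0.37  1.88 -0.    0.89 -0.92]
```

Turned 0.687 rad with steady torque. From here I take small steps and watch the torque.

{"name": "play_rows", "arguments": {"plan": [[0,0,0,0,0,1,1],[0,-0.01,0,0,0,2,1]]}}

```text
time_s: 12.7
position: [517.4, -196.8, 105.2]
tool_rot: [-3.141, 0.0, 2.087]
wrist_force: [1.4, 0.1, -2.3]
finger_gap: 0.173
```

```bash
python3 - <<'E'
from h import *
st()
E
```

```text
t 12.7 p [ 517.45 -196.79  105.18] rot [-3.1411e+00  2.0000e-04  2.0868e+00] F [ 1.44  0.1  -2.25] T [ 0.026 -0.152  0.181] gap 0.173 q [-0.37  0.37  1.88 -0.    0.89 -0.88]
```

{"name": "play_rows", "arguments": {"plan": [[0,0,0,0,0,1,1],[0,-0.01,0,0,0,2,1]]}}

```text
time_s: 12.95
position: [517.4, -196.8, 105.2]
tool_rot: [-3.141, 0.0, 2.051]
wrist_force: [2.0, 0.5, -3.5]
finger_gap: 0.175
```

```bash
python3 - <<'E'
from h import *
st()
E
```

```text
t 12.95 p [ 517.35 -196.81  105.16] rot [-3.1412e+00  2.0000e-04  2.0508e+00] F [ 1.98  0.5  -3.47] T [ 0.008 -0.205  0.153] gap 0.175 q [-0.37  0.37  1.88 -0.    0.89 -0.85]
```

{"name": "play_rows", "arguments": {"plan": [[0,0,0,0,0,1,1],[0,-0.01,0,0,0,2,1]]}}

```text
time_s: 13.2
position: [517.3, -196.8, 105.2]
tool_rot: [-3.141, 0.0, 2.015]
wrist_force: [2.2, 0.2, -3.2]
finger_gap: 0.166
```

```bash
python3 - <<'E'
from h import *
st()
E
```

```text
t 13.2 p [ 517.33 -196.82  105.18] rot [-3.1413e+00  2.0000e-04  2.0146e+00] F [ 2.18  0.19 -3.22] T [ 0.066 -0.195  0.192] gap 0.166 q [-0.37  0.37  1.88 -0.    0.89 -0.81]
```

{"name": "play_rows", "arguments": {"plan": [[0,0,0,0,0,1,1],[0,-0.01,0,0,0,2,1]]}}

```text
time_s: 13.45
position: [517.3, -196.9, 105.2]
tool_rot: [-3.141, 0.0, 1.979]
wrist_force: [0.8, -0.1, -3.1]
finger_gap: 0.174
```

```bash
python3 - <<'E'
from h import *
st()
E
```

```text
t 13.45 p [ 517.31 -196.86  105.19] rot [-3.1414e+00  2.0000e-04  1.9785e+00] F [ 0.76 -0.06 -3.14] T [ 0.095 -0.249  0.204] gap 0.174 q [-0.37  0.37  1.88 -0.    0.89 -0.77]
```

{"name": "play_rows", "arguments": {"plan": [[0,0,0,0,0,1,1],[0,-0.01,0,0,0,2,1]]}}

```text
time_s: 13.7
position: [517.2, -196.9, 105.2]
tool_rot: [-3.142, 0.0, 1.942]
wrist_force: [0.9, 1.1, -3.3]
finger_gap: 0.175
```

```bash
python3 - <<'E'
from h import *
st()
E
```

```text
t 13.7 p [ 517.25 -196.89  105.19] rot [-3.1415e+00  3.0000e-04  1.9425e+00] F [ 0.92  1.06 -3.34] T [ 0.085 -0.305  0.252] gap 0.175 q [-0.37  0.37  1.88 -0.    0.89 -0.74]
```

{"name": "play_rows", "arguments": {"plan": [[0,0,0,0,0,1,1],[0,-0.01,0,0,0,2,1]]}}

```text
time_s: 13.95
position: [517.2, -196.9, 105.2]
tool_rot: [3.142, 0.0, 1.907]
wrist_force: [2.6, 0.7, -3.6]
finger_gap: 0.177
```

```bash
python3 - <<'E'
from h import *
st()
E
```

```text
t 13.95 p [ 517.25 -196.93  105.23] rot [3.1415e+00 5.0000e-04 1.9070e+00] F [ 2.57  0.74 -3.64] T [ 0.115 -0.299  0.666] gap 0.177 q [-0.37  0.37  1.88 -0.    0.89 -0.7 ]
```

Torque jumped from about 0.2 to 0.67 N m after about 0.9 rad, so the ring is at its stop. I'll relieve the load now, then check.

{"name": "play_rows", "arguments": {"plan": [[0,0,0,0,0,-1.5,1],[0,0.01,0,0,0,-3.5,1],[0,0.01,0,0,0,-3.5,1]]}}

```text
time_s: 14.32
position: [517.1, -196.9, 105.2]
tool_rot: [-3.141, 0.0, 1.969]
wrist_force: [-0.3, 0.5, -1.9]
finger_gap: 0.174
```

```bash
python3 - <<'E'
from h import *
st()
E
```

```text
t 14.32 p [ 517.1  -196.89  105.16] rot [-3.1413e+00  1.0000e-04  1.9686e+00] F [-0.28  0.5  -1.89] T [ 0.026 -0.07   0.02 ] gap 0.174 q [-0.37  0.37  1.88 -0.    0.89 -0.76]
```

{"name": "play_rows", "arguments": {"plan": [[0,0,-0.2,0,0,0,1],[0,0,-0.5,0,0,0,1],[0,0,-0.8,0,0,0,1],[0,0,-1.2,0,0,0,1],[0,0,-2,0,0,0,1],[0,0,-4,0,0,0,1],[0,0,-6.5,0,0,0,1],[0,0,-6.5,0,0,0,1]]}}

```text
time_s: 15.32
position: [518.4, -197.4, 172.2]
tool_rot: [3.139, 0.003, 1.968]
wrist_force: [-0.2, -0.4, -2.6]
finger_gap: 0.171
```

```bash
python3 - <<'E'
from h import *
s=st(); 
# stand estimate; target spanner face at stand centre, yaw 2.89; spanner centre in tool (1.6,0.35,24.2)
R=Ro.from_euler('xyz',[np.pi,0,2.89])
for st_ in ([548.3,204.6,30],):
    p=np.array(st_)-R.apply([1.6,0.3,24.2]); print('place TCP',p)
    # view pose: stand at tool x +80
    v=np.array(st_)-R.apply([65,0,0]); v[2]=165; print(v,rel(v,2.89,s))
d=shot('top'); save(d,'top1.png')
E
```

```text
t 15.32 p [ 518.44 -197.36  172.17] rot [3.1390e+00 2.9000e-03 1.9685e+00] F [-0.15 -0.38 -2.59] T [-0.045  0.051  0.049] gap 0.171 q [-0.37  0.29  1.83 -0.    1.02 -0.76]
place TCP [549.77494343 203.91112999  54.2       ]
[611.25361567 188.41845887 165.        ] (array([31.975, 23.496,  0.685]), array([  0.06,   0.22, -52.8 ]))
```

{"name": "play_rows", "arguments": {"plan": [[2,1.5,0,0,0,-4,1],[5.5,4,0,0,0,-10,1],[9.5,7,0,0,0,-16,1],[13.5,10,0,0,0,-23,1],[17.5,13,0,0,0,-29,1],[21.5,16,0,0,0,-36,1],[25.5,18.7,0.3,0,0.1,-43,1],[29,21.3,0.5,0,0.2,-49,1],[31.5,23.1,0.7,0,0.2,-52,1],[32,23.5,0.7,0,0.2,-52.8,1],[32,23.5,0.7,0,0.2,-52.8,1],[32,23.5,0.7,0,0.2,-52.8,1]]}}

```text
time_s: 16.88
position: [610.0, 187.8, 163.3]
tool_rot: [3.141, -0.002, 2.889]
wrist_force: [0.4, -0.4, -1.5]
finger_gap: 0.173
```

```bash
python3 - <<'E'
from h import *
s=st(); d=shot('wrist'); save(d,'w9.png')
a=cv2.imread('pics/w9.png')[60:290,200:440]
cv2.imwrite('pics/w9c.png',cv2.resize(a,None,fx=2.4,fy=2.4,interpolation=cv2.INTER_NEAREST))
d=shot('top'); c=d['image'][195:280,350:425][:,:,::-1]; cv2.imwrite('pics/t1c.png',cv2.resize(c,None,fx=6,fy=6,interpolation=3))
E
```

```text
t 16.88 p [609.98 187.81 163.29] rot [ 3.1413e+00 -1.8000e-03  2.8887e+00] F [ 0.42 -0.42 -1.52] T [ 0.004 -0.019  0.037] gap 0.173 q [ 0.3   0.42  1.65  0.    1.07 -1.02]
```

View pics/w9c.png

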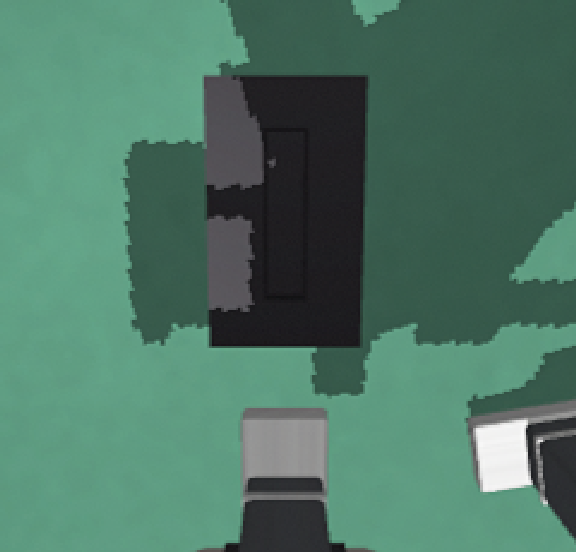

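View pics/t1c.png

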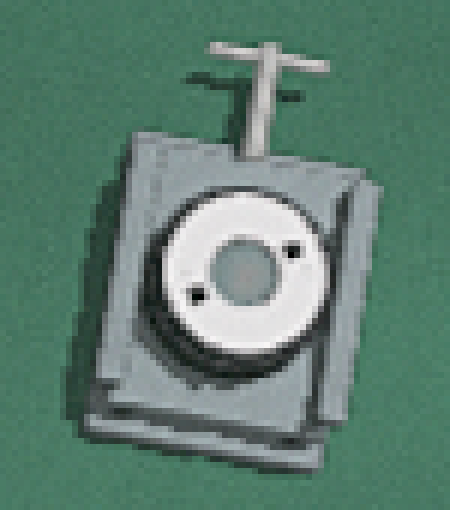

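```bash
python3 - <<'E'
from h import *
s=ctrl.observe(); d=shot('wrist'); o=np.array([200,60]); c=lambda L:np.array(L)/2.4+o-0.3
R=Ro.from_euler('xyz',s['tool_rot'])
S=[[26,6,30],[26,-6,30],[-26,6,30],[-26,-6,30]]
r=fit(d,S,c([[264,130],[308,130],[266,298],[306,297]]),[548,204,2.88]);print('slot',*r)
O=[[42,25,30],[42,-25,30],[-42,25,30],[-42,-25,30]]
r2=fit(d,O,c([[204,76],[368,76],[209,347],[361,347]]),[548,204,2.88]);print('stand',*r2)
z=s['position'][2]
M=[[30,9,z-14.2],[30,-9,z-14.2],[30,9,z-24.2],[30,-9,z-24.2]]
b=fit(d,M,c([[242,419],[328,419],[243,408],[327,408]]),[609,188,2.89]);print('bar',*b)
f=lambda v:R.inv().apply(np.r_[v[:2],30]-s['position'])
for q in (r,r2,b): print(f(q[0]))
for q in (r,r2): 
  R1=Ro.from_euler('xyz',[np.pi,0,q[0][2]]); t=np.r_[q[0][:2],30]-R1.apply(np.r_[f(b[0])[:2],24.2]); print('TCP',t)
E
```

```text
slot [547.89829451 204.9102451    2.89014756] [[ 1.  -0.3]
 [-1.1 -0.4]
 [ 0.6  0.2]
 [-0.6  0.6]]
stand [548.25811911 204.65226692   2.88649508] [[-0.3 -0.6]
 [ 0.2 -0.4]
 [ 0.   0.5]
 [ 0.1  0.6]]
bar [608.88488247 188.69897105   2.888835  ] [[-0.5  0.4]
 [ 0.5  0.4]
 [-0.1 -0.4]
 [ 0.  -0.4]]
[ 64.3963635    0.79318075 133.7044484 ]
[ 63.9834141    0.63349737 133.70375234]
[  1.29344247   0.36575222 133.61512346]
TCP [549.06006268 204.23418086  54.2       ]
TCP [549.41741022 203.97196386  54.2       ]
```

{"name": "play_rows", "arguments": {"plan": [[2,0,1,0,0,0,1],[4,0,2.5,0,0,0,1],[6.3,0.04,5,0,0,0,1],[6.3,0.04,7,0,0,0,1],[6.3,0.04,8,0,0,0,1],[6.3,0.04,8,0,0,0,1]]}}

```text
time_s: 17.77
position: [549.4, 203.9, 83.6]
tool_rot: [3.141, -0.002, 2.888]
wrist_force: [-0.6, -0.4, -1.4]
finger_gap: 0.173
```

```bash
python3 - <<'E'
from h import *
s=st(); print(rel([549.2,204.1,55],2.889,s)); d=shot('wrist'); save(d,'w10.png')
a=cv2.imread('pics/w10.png')[130:350,200:440]
cv2.imwrite('pics/w10c.png',cv2.resize(a,None,fx=2.4,fy=2.4,interpolation=cv2.INTER_NEAREST))
E
```

```text
t 17.77 p [549.38 203.89  83.57] rot [ 3.1411e+00 -1.7000e-03  2.8881e+00] F [-0.64 -0.36 -1.44] T [-0.002 -0.04  -0.008] gap 0.173 q [ 0.35  0.45  1.82  0.    0.87 -0.97]
(array([0.017, 0.014, 2.857]), array([ 0.03, -0.1 , -0.05]))
```

View pics/w10c.png

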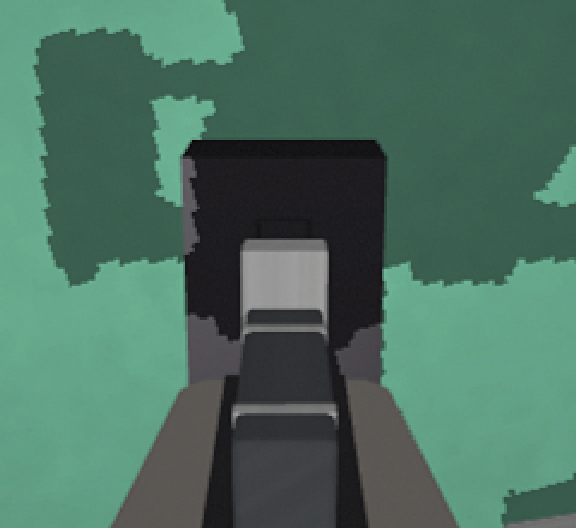

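The bar is centred on the slot (slot end at 258 to 311, bar at 242 to 328 in the crop). Lowering.

{"name": "play_rows", "arguments": {"plan": [[0.02,0.01,0.8,0,0,0,1],[0.02,0.01,1.6,0,-0.1,0,1],[0.02,0.01,2.2,0,-0.1,0,1],[0.02,0.01,2.6,0,-0.1,0,1],[0.02,0.01,2.6,0,-0.1,0,1]]}}

```text
time_s: 18.45
position: [549.4, 204.2, 57.7]
tool_rot: [3.141, 0.0, 2.888]
wrist_force: [-0.3, 0.3, -1.7]
finger_gap: 0.175
```

```bash
python3 - <<'E'
from h import *
s=st(); print(rel([549.2,204.1,54.2],2.889,s))
E
```

```text
t 18.45 p [549.43 204.22  57.74] rot [3.1409e+00 3.0000e-04 2.8882e+00] F [-0.34  0.3  -1.69] T [-0.003  0.043  0.009] gap 0.175 q [ 0.35  0.48  1.84  0.    0.82 -0.96]
(array([ 0.02 , -0.017,  0.354]), array([ 0.04,  0.02, -0.05]))
```

Still free at 57.7 mm, so the pins are in the slot. I'll go the last 3 mm or so.

{"name": "play_rows", "arguments": {"plan": [[0,0,0.15,0,0,0,1],[0,0,0.3,0,0,0,1],[0,0,0.32,0,0,0,1]]}}

```text
time_s: 18.82
position: [549.4, 204.2, 54.5]
tool_rot: [3.141, 0.0, 2.888]
wrist_force: [-0.2, -0.4, -1.0]
finger_gap: 0.175
```

```bash
python3 - <<'E'
from h import *
s=st()
E
```

```text
t 18.82 p [549.41 204.19  54.52] rot [3.1409e+00 3.0000e-04 2.8882e+00] F [-0.18 -0.37 -0.97] T [-0.027 -0.074 -0.034] gap 0.175 q [ 0.35  0.49  1.84  0.    0.81 -0.96]
```

{"name": "play_rows", "arguments": {"plan": [[0,0,0.05,0,0,0,1],[0,0,0.05,0,0,0,1]]}}

```text
time_s: 19.08
position: [549.5, 204.2, 54.3]
tool_rot: [3.141, 0.0, 2.888]
wrist_force: [-0.6, 0.5, 1.4]
finger_gap: 0.171
```

{"name": "play_rows", "arguments": {"plan": [[0,0,0,0,0,0,2],[0,0,0,0,0,0,2.6],[0,0,0,0,0,0,3.5],[0,0,0,0,0,0,4.5],[0,0,0,0,0,0,5.5],[0,0,0,0,0,0,6],[0,0,0,0,0,0,6]]}}

```text
time_s: 19.95
position: [549.5, 204.2, 54.3]
tool_rot: [3.141, 0.0, 2.888]
wrist_force: [0.5, -0.6, 0.1]
finger_gap: 0.656
```

```bash
python3 - <<'E'
from h import *
s=st(); d=shot('wrist'); save(d,'w11.png')
E
```

```text
t 19.95 p [549.48 204.23  54.3 ] rot [3.1408e+00 4.0000e-04 2.8882e+00] F [ 0.54 -0.56  0.08] T [0.021 0.034 0.05 ] gap 0.656 q [ 0.35  0.49  1.84  0.    0.81 -0.96]
```

View pics/w11.png

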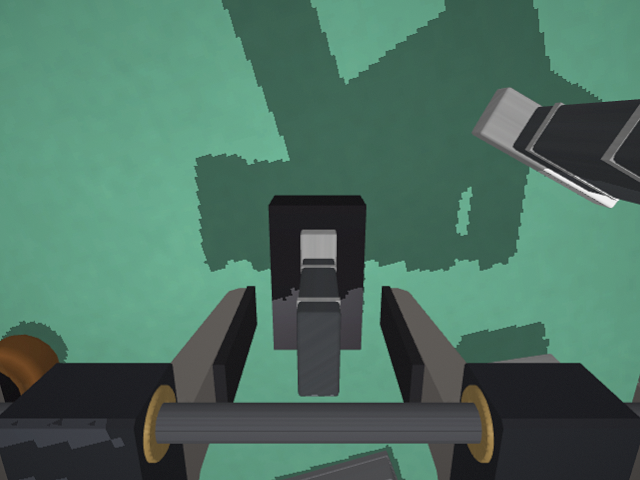

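{"name": "play_rows", "arguments": {"plan": [[0,0,-1,0,0,0,6.5],[0,0,-3,0,0,0,7],[0,0,-6,0,0,0,7],[0,0,-10,0,0,0,7],[0,0,-13,0,0,0,7],[0,0,-13,0,0,0,7],[0,0,-13,0,0,0,7]]}}

```text
time_s: 20.88
position: [548.9, 204.0, 183.9]
tool_rot: [3.141, -0.0, 2.888]
wrist_force: [-0.6, 0.4, 0.4]
finger_gap: 0.761
```

```bash
python3 - <<'E'
from h import *
s=st(); d=shot('wrist'); save(d,'w12.png')
a=cv2.imread('pics/w12.png')[130:300,240:400]
cv2.imwrite('pics/w12c.png',cv2.resize(a,None,fx=3.3,fy=3.3,interpolation=cv2.INTER_NEAREST))
d=shot('top'); save(d,'top2.png'); g=cv2.cvtColor(d['image'],cv2.COLOR_RGB2GRAY)
a0=cv2.cvtColor(cv2.imread('pics/top0.png'),cv2.COLOR_BGR2GRAY)
for im in (a0,g):
    # dark spots within ring face 10 px radius annulus
    yy,xx=np.mgrid[:480,:640]; r=np.hypot(xx-390.5,yy-240); w=np.clip(200-im.astype(float),0,None)*((r>5.8)&(r<11.5))
    P=[]
    m=((r>5.8)&(r<11.5)&(im<110)).astype(np.uint8); n,l,q,ce=cv2.connectedComponentsWithStats(m,connectivity=8)
    for i in range(1,n):
        if q[i,4]>=2:
            ww=w*cv2.dilate((l==i).astype(np.uint8),np.ones((3,3))); P.append([(ww*xx).sum()/ww.sum(),(ww*yy).sum()/ww.sum()])
    W=onz(d,P,80); print(np.round(P,1).tolist(),np.round(W,1).tolist())
    if len(W)==2:
        dl=W[0]-W[1]; print('yaw',np.arctan2(dl[1],dl[0])%np.pi,np.linalg.norm(dl))
E
```

```text
t 20.88 p [548.94 203.98 183.88] rot [ 3.1411 -0.      2.8882] F [-0.58  0.36  0.37] T [-0.019  0.036  0.046] gap 0.761 q [ 0.35  0.32  1.75  0.    1.07 -0.96]
[[393.1, 232.0], [387.6, 248.2]] [[538.7, -200.2, 80.0], [499.4, -186.5, 80.0]]
yaw 2.8057922522236103 41.679059934343215
[[398.3, 236.3], [382.4, 243.7]] [[528.4, -212.5, 80.0], [510.2, -174.2, 80.0]]
yaw 2.014358715780038 42.42717043843218
```

View pics/w12c.png

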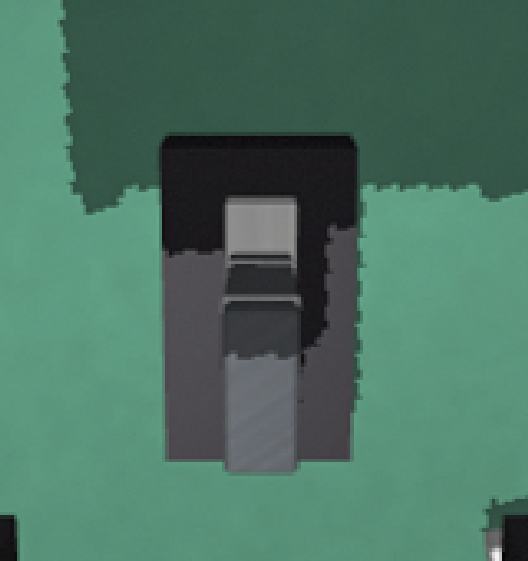

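The spanner is upright in the slot and released. The top view shows the ring turned 0.79 rad, which fits the torque rise. Handing in.

```bash
python3 - <<'E'
from h import *
print(ctrl.close_job())
E
```

```text
the job is handed in; nothing more can be done
None
```

The ring was turned clockwise against its stop, and the spanner is back upright in its stand with the fingers clear. I handed the job in after about 21 s; it reports no verdict.

**What I did**
- **Spanner:** I took the smallest one, the only one standing in the black block.
- **Pins:** I found both holes with the wrist camera. The pins went in with no noticeable force, leaving the spanner's underside about 0.8 mm above the ring's face.
- **Turning:** The ring turned at a steady 0.15–0.25 N m. It then jumped to 0.67 N m within 2°, which I took as the stop. I backed off until the torque was near zero, lifted out and set the spanner back in the slot.

**Last checks**
- **Ring:** The top camera shows its hole line moved from 2.81 to 2.01 rad, a turn of 0.79 rad. That is within the 0.7–1.0 rad still to go, but the ring's joint value can't be read directly, so the stop rests on the torque jump. It also fits the tool's own turn of about 0.87–0.90 rad, less pin play and give in the grip.
- **Spanner:** It touched down on the stand at the expected height and stands upright and free.
- **Contact force:** I estimate a peak of about 32 N on the ring at the stop, under the 45 N limit. That comes from the wrist torque, not a direct measurement.
- **Bystanders:** I felt no contact with any of them, but did not re-measure where they lie.

**What disagreed:** the handle's top looked 3–7% larger in the wrist view than the given sizes imply. I relied on the crossbar instead, which fitted well.

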